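Line up the hand printing block over the sample tile

ROBOT

A 7-joint arm with a two-finger parallel gripper is mounted at the origin on the work surface. World frame = base frame: x ahead of the robot, y to its left, z up, the work surface at z = 0. Lengths are in m, angles in rad, forces in N, time in s.
With the tool pointing down it reaches from about 0.4 to 0.85 m from the base axis. Payload 4.5 kg.
Tool frame: the origin (TCP) lies on the centre line of the jaws, within the pads' length; the fingertips stand 17 mm ahead of it and the grasp point (between the pads) lies 2 mm behind it (r.tip_reach is the distance from the TCP to the fingertips, in m); z points along the fingers, y is the line along which they close (so a half turn about z gives the same grasp; the last joint's range is limited). The gripper opens to 88 mm and grips with 3 to 60 N. Pads are 18 mm wide; open, the fingers measure 123 mm over their backs; the gripper's body (75 mm by 187 mm) begins 45 mm behind the grasp point.
Start: joints at [-1.314, 0.689, -0.195, 1.565, 0.157, 0.902, -0.215], TCP at [0.138, 0.61, 0.219] pointing down, gripper open.
Joint ranges: [-3.01, 3.01], [-0.46, 2.08], [-1.47, 1.51], [0.13, 2.56], [-1, 4.14], [0.04, 2.09], [-2.66, 2.66]. Speed limits (rad/s): [2.57, 2.57, 3.14, 3.14, 3.14, 3.14, 3.14].

INTERFACE

Orientations are given as a unit quaternion [x, y, z, w].
In Python, from plant import r gives the robot as it stands.
- The arm moves only by the tool step_arm, never from a script. Its argument "steps" is a list of rows, each a list of 7 numbers: the shift along the tool's x, y, z in cm, then the turn, a rotation vector about the tool's x, y, z in degrees, then the gripper's target within -1 to 1 (shut at 1, half-way at 0, fully open at -1). A call has 1 to 8 rows; each row shifts and turns the commanded pose from where the row before left it, along the tool's axes as they then stand; what a row does not reach is not made up. A row lasts 1/8 s, in which the tool goes at most 62.5 mm and 10.7 degrees, less where a joint would pass 70% of its speed; a pose out of reach is approached as far as the arm can. A call with a gripper value outside its range is refused whole. The fingers move at their own pace and stop on an object; "force" is the grip in N (left out, the last holds). Time passes only in rows, so rows that do not move let the fingers close. It gives the time, the measured TCP pose, the force, the opening and the grip force at its end, in the units of the state.
- r.get_state(): the state, without advancing time (a new reading comes with each control period).
- r.snapshot(name): name is "scene" or "top" or "wrist"; returns a dict with "pixels" (384x512x3 uint8, red, green, blue), "fx", "fy", "cx", "cy" (pixels), "cam_to_world" (4x4, takes a point from camera to world coordinates). Camera axes: x right, y down, z forward; pixel columns grow to the right and rows downward; lengths in m; the calibration is good to about 2 mm. A picture is of the moment at which its call begins. There is no depth.
- r.finish_job(): hands the job in; it is judged then, once.
The state is a dict: "clock": time; "q": joint angles; "qd": joint speeds; "joint_torque": joint torques, N m; "tool_pos": TCP position; "eef_rot": TCP orientation; "contact_force": force on the tool from outside, world axes, zero at the start; "moment": the same for the moment, N m; "opening": opening from 0.0 (shut) to 1.0 (fully open); "finger_force": force on a finger pad.
Only numpy, scipy, OpenCV 4.12 (cv2) and the standard library are available. Lean on these libraries where they do the work, as an engineer would, in place of code of your own. Each camera call takes 0.05 s, during which the arm holds its last target. There are 200 camera calls.

TASK

Take the wooden printing block by its handle, slide it out of the open front of its holder, and carry it over the top of the steel roller without anything touching the roller. Bring it to hover level about 1 cm above the sample tile in its jig, centred on the tile with the long sides parallel (either way round), never touching tile or jig, so the register can be checked before printing. Finish while still holding it there, steady in the gripper; leave the tins, the jar and the tape roll where they are.

Things in the scene. Friction and masses are not known exactly. Their poses are not given: they have to be found in the camera images.
- block_mid (a point): Centre of the loose printing block, 50 mm above its flat printing face. Wooden base 100 x 66 x 18 mm (lowest 4 mm dark rubber) with an upright handle centred on it, 60 mm long, 24 mm wide, up to 100 mm above the face; 0.3-0.5 kg. x along the long side of base and handle, y across the handle (grasp its 24 mm), z up. Starts in the holder, standing on its floor, long side along the slot.
- dock: Fixed holder, a channel along x; origin on the table, mid-length. 98 mm wide, 38 high. Open front at x -65 mm (robot side), closed back at +65. Floor 6 mm thick, channel 74 wide; lips (underside 30, top 38 mm above table) overhang the block's base all along, leaving a 36 mm slot for the handle. Slide the block until 120 mm out towards -x from the origin, then lift. May swap sides with the jig.
- roller: Fixed steel roller, 60 mm diameter, 340 mm long, lying along its x axis between two grey end brackets (80 mm high, 76 mm wide; 374 mm overall), standing between holder and jig. Origin on the table under its middle; axis 60 mm and top 90 mm above the table.
- jig: The jig, fixed: an aluminium plate 140 x 106 x 6 mm on the table with the sample tile held between four low dark corner stops (14 mm high above the table). Origin on the table at the middle; x along the tile's long side.
- tile_top (a point): Centre of the top face of the sample tile in the jig, 18 mm above the table: a pale wooden tile 100 x 66 mm and 12 mm thick with a faint print, the same outline as the block's face. x along its long side, z up.
- tin_low: Bystander: shallow open blue tin, radius 40 mm, 24 mm high, origin at its underside.
- tin_tall: Bystander: open blue tin, radius 36 mm, 45 mm high, origin at its underside.
- jar: Bystander: closed ink jar, radius 30 mm, 75 mm high, origin at its underside.
- tape: Bystander: cardboard tape ring lying flat, radius 45 mm, 25 mm high, origin at its underside.
Things that resemble listed ones, but are neither listed nor needed, are in the scene too. What is meant by the jig is not orange or turquoise, and is the larger of those in its own colour.

How it is judged:
On the way, in this order (a step that is already met when the one before it is completed fails the run):
1. the block has been slid out of the open front of the holder, still low (x of block_mid in the frame of dock below -0.1 m and z of block_mid in the frame of dock below 0.085 m and y of block_mid in the frame of dock between -0.03 and 0.03 m), for 0.02 s.
2. the block is carried over the top of the roller (z of block_mid in the frame of roller above 0.14 m and y of block_mid in the frame of roller between -0.03 and 0.03 m and x of block_mid in the frame of roller between -0.187 and 0.187 m), for 0.02 s.
At the end, for the whole second after the job is handed in: Block held in the fingers, still, its face 3 to 20 mm above the tile, centred within 7 mm along each side, long sides parallel within 0.10 rad (either way round), level within 0.08 rad, not touching the jig; bystanders within 20 mm of where they began (x of block_mid in the frame of tile_top between -0.007 and 0.007 m and y of block_mid in the frame of tile_top between -0.007 and 0.007 m and z of block_mid in the frame of tile_top between 0.053 and 0.07 m and angle between the x axis of block_mid and the x axis of tile_top, either way round below 0.1 rad and angle between block_mid's own z axis and vertical below 0.08 rad and contact force between block and the fingers above 2 N and contact force between block and jig below 0.2 N and linear speed of block below 0.02 m/s and distance of each of tin_low, tin_tall, jar, tape from where it was at the start of the episode below 0.02 m); the arm keeps its last pose, push and grip.
It fails at once if the roller is touched (contact force between roller and anything else above 0.5 N).
It fails at once if the tile or jig is touched (contact force between jig and anything else above 0.5 N).
It fails at once if a tin, the jar or the tape is pushed away (distance of any of tin_low, tin_tall, jar, tape from where it was at the start of the episode above 0.02 m).
It also fails if it takes over 48 s, if anything falls off the work surface, if the arm or the gripper's body presses on something with over 40 N, if the wrist force passes 120 N, or if a joint passes its speed limit or range.

## Working session

There is one attempt and no reset: what is moved stays moved. The work goes in short steps, Python scripts to look and compute and a tool call to move; the robot and the scene stay as the last step left them, time stands still between calls to the robot, and variables do not carry over. Pictures are saved under pics/ and viewed, at most 10 in all, crops included, and the job is handed in when it is done.

Besides the shell and the picture viewer there is one more tool, called after "Emit:" as name([rows], argument=value, ...), one row to a line, values as JSON. step_arm: Moves the arm, as the interface text tells. Its arguments: {"type":"object","properties":{"steps":{"type":"array","items":{"type":"array","items":{"type":"number"}}},"force":{"type":"number"}},"required":["steps"]}

```bash
ls; mkdir -p pics
python3 - <<'E'
from plant import r
import cv2,pickle
d={}
for n in("scene","top","wrist"):
    s=r.snapshot(n); d[n]=s; cv2.imwrite(f"pics/{n}0.png",s["pixels"][:,:,::-1])
    print(n,s["fx"],s["fy"],s["cx"],s["cy"],s["cam_to_world"].round(4).tolist() if hasattr(s["cam_to_world"],'round') else s["cam_to_world"])
pickle.dump(d,open("d0.pkl","wb"))
print(r.get_state())
E
```

```text
pics
scene 400.010264236476 400.010264236476 257.4578183443582 188.9038934298451 [[0.2424, 0.8257, -0.5094, 1.1811], [0.9702, -0.2032, 0.1323, -0.143], [0.0058, -0.5263, -0.8503, 1.0884], [0.0, 0.0, 0.0, 1.0]]
top 412.67382038979594 412.67382038979594 254.69741845341548 187.84214189118808 [[0.0083, -0.9968, 0.0799, 0.4524], [-0.9999, -0.0074, 0.0107, -0.0086], [-0.0101, -0.08, -0.9967, 1.324], [0.0, 0.0, 0.0, 1.0]]
wrist 314.3551054665736 314.3551054665736 250.83141480127622 193.868871672242 [[0.221, 0.9345, 0.2791, 0.066], [0.9753, -0.2112, -0.0651, 0.6264], [-0.0018, 0.2865, -0.9581, 0.3835], [0.0, 0.0, 0.0, 1.0]]
{'clock': 0.15, 'q': array([-1.31421968,  0.68980935, -0.19452866,  1.56603775,  0.15728941,
        0.90248294, -0.21510531]), 'qd': array([ 0.001881  , -0.00225432, -0.00120916, -0.00121486, -0.00079998,
       -0.0017978 , -0.0006464 ]), 'joint_torque': array([-1.96804729e-03, -5.27864885e+01, -1.26870554e+00, -1.53587508e+01,
       -5.25314861e-02,  3.91917318e-03,  1.10938036e-04]), 'tool_pos': array([0.13801267, 0.60908744, 0.21880101]), 'eef_rot': array([ 1.11135161e-01,  9.93805072e-01, -6.74009778e-04, -3.33542184e-05]), 'contact_force': array([-0.32646247, -0.41034886, -0.1250461 ]), 'moment': array([-0.03986314, -0.00540904,  0.04180679]), 'finger_force': 0.0, 'opening': 1.001351987784725}
```

View pics/top0.png

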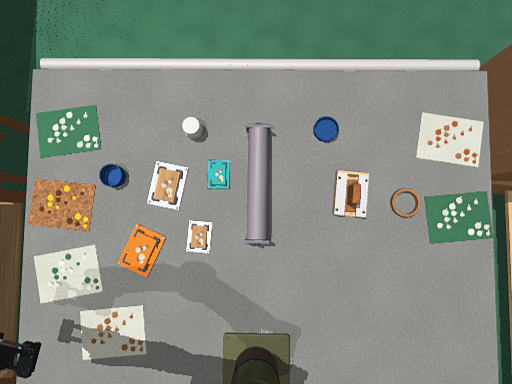

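View pics/scene0.png

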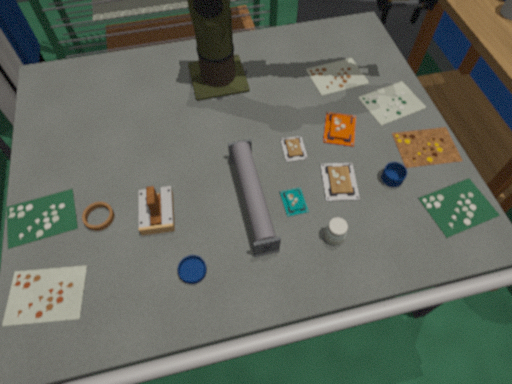

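The top view shows the white jig at about (167,185), with orange, turquoise and small white lookalikes around it. The roller is at (259,184), the holder at (351,194), the jar at (193,128), the tins at (112,175) and (326,128), and the tape at (404,202). The scene view agrees with this. Next I'll enlarge the holder and jig in both views.

Run:
```python
import cv2,pickle,numpy as np
d=pickle.load(open("d0.pkl","rb"))
def c(n,u,v,w=33):
    return cv2.resize(d[n]["pixels"][v-w:v+w,u-w:u+w,::-1],(390,290) if 0 else (296,296),interpolation=cv2.INTER_CUBIC)
a=np.vstack([np.hstack([c("top",351,194),c("top",167,185)]),np.hstack([c("scene",155,208),c("scene",340,181)])])
cv2.imwrite("pics/crops.png",a)
```

```text
(no output)
```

View pics/crops.png

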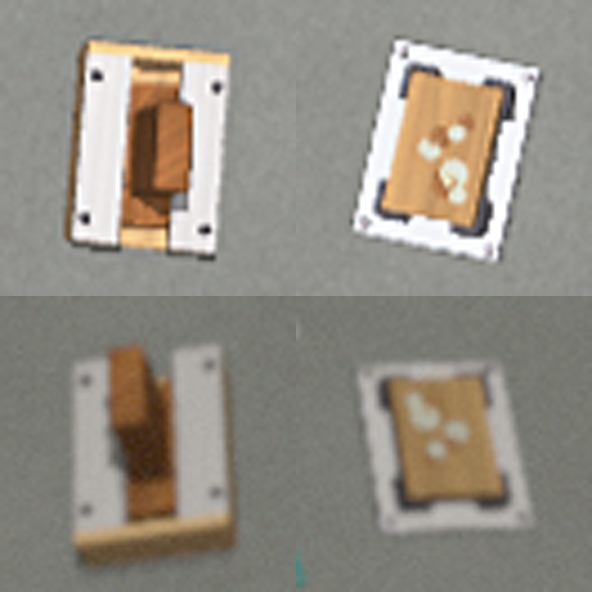

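The crops show the holder's two white lips with the handle standing between them. Its front, facing the robot, is at the bottom of the top crop. The jig is a white plate with a brown tile between four dark corner stops. Next I'll measure them.

```bash
cat > h.py <<'E'
import cv2,pickle,numpy as np
def cast(s,uv,z):
    uv=np.atleast_2d(np.asarray(uv,float)); T=np.array(s["cam_to_world"])
    d=np.c_[(uv[:,0]-s["cx"])/s["fx"],(uv[:,1]-s["cy"])/s["fy"],np.ones(len(uv))]@T[:3,:3].T
    return T[:3,3]+d*((z-T[2,3])/d[:,2:])
def mask(s,f,box,up=4):
    u0,v0,u1,v1=box
    im=cv2.resize(s["pixels"][v0:v1,u0:u1],None,fx=up,fy=up,interpolation=cv2.INTER_LINEAR)
    hsv=cv2.cvtColor(im,cv2.COLOR_RGB2HSV).astype(int)
    return f(hsv).astype(np.uint8)*255
def rect(s,f,box,z,hull=True,up=4):
    m=mask(s,f,box,up); cs,_=cv2.findContours(m,cv2.RETR_EXTERNAL,cv2.CHAIN_APPROX_NONE)
    cs=[c for c in cs if cv2.contourArea(c)>60*up]
    p=np.vstack(cs)[:,0,:]; uv=(p+.5)/up-.5+np.array(box[:2])
    w=cast(s,uv,z)[:,:2]
    (c,(a,b),ang)=cv2.minAreaRect((w*1000).astype(np.float32))
    if a<b: a,b,ang=b,a,ang+90
    ang=(ang+90)%180-90
    return np.round(c,1),round(a,1),round(b,1),round(ang,2),len(cs)
white=lambda h:(h[...,1]<40)&(h[...,2]>185)
E
python3 - <<'E'
from h import *
d=pickle.load(open("d0.pkl","rb"))
T,S=d["top"],d["scene"]
for n,s,b,z in[("jig",T,(140,155,194,215),.006),("dock",T,(325,165,378,224),.038),]:
    print(n,rect(s,white,b,z))
whs=lambda h:(h[...,1]<45)&(h[...,2]>135)
print("jigS",rect(S,whs,(315,155,365,205),.006)); print("dockS",rect(S,whs,(130,180,182,240),.038))
br=lambda h:(h[...,1]>90)&(h[...,0]<25)&(h[...,2]>60)
print("tile",rect(T,lambda h:(h[...,1]>60)&(h[...,0]<25),(150,165,185,205),.018))
print("tileS",rect(S,lambda h:(h[...,1]>60)&(h[...,0]<30),(320,160,365,200),.018))
print("lip/white px top", T["pixels"][195,340],T["pixels"][195,364],T["pixels"][188,357],T["pixels"][195,348],"roller",T["pixels"][184,259],T["pixels"][184,265],"bracket",T["pixels"][125,259],"table",T["pixels"][184,285])
# rows across roller / bracket / handle
print(T["pixels"][184,240:280].sum(1)); print(T["pixels"][110:135,259].sum(1)); print(T["pixels"][235:252,259].sum(1))
print(T["pixels"][188,335:375].tolist())
E
```

```text
jig (array([565.1, 288.1]), 142.6, 107.4, -11.28, 1)
dock (array([ 536.9, -295.7]), 130.6, 99.6, -5.07, 2)
jigS (array([564.3, 290. ]), 147.6, 111.4, -11.13, 2)
dockS (array([ 536.4, -294. ]), 138.5, 102.4, -5.06, 2)
tile (array([564.8, 286.8]), 103.2, 70.3, -11.21, 1)
tileS (array([566.7, 288.1]), 105.4, 71.4, -11.48, 1)
lip/white px top [237 233 234] [233 230 229] [176 115  69] [82 52 30] roller [172 165 173] [114 109 113] bracket [138 141 144] table [149 149 146]
[430 428 434 424 424 433 430 387 358 407 449 476 481 495 529 552 564 559
 530 510 469 448 425 404 364 336 256 197 207 194 254 241 433 442 446 454
 447 451 446 451]
[433 443 441 431 434 449 450 448 447 439 437 441 397 245 369 423 464 530
 538 531 524 526 529 522 524]
[476 479 481 493 334 464 476 446 286 125 198 224 407 456 435 434 438]
[[113, 89, 62], [211, 206, 207], [240, 236, 238], [241, 237, 237], [238, 234, 234], [236, 233, 232], [239, 236, 236], [238, 234, 235], [235, 231, 230], [238, 235, 236], [248, 250, 252], [157, 141, 133], [143, 90, 52], [93, 60, 34], [78, 48, 30], [84, 53, 34], [83, 55, 33], [67, 41, 22], [153, 98, 59], [177, 114, 70], [174, 115, 72], [174, 109, 66], [176, 115, 69], [173, 112, 66], [171, 107, 59], [140, 74, 29], [236, 237, 241], [237, 234, 237], [237, 233, 234], [236, 232, 232], [234, 231, 230], [238, 235, 234], [231, 228, 228], [157, 155, 153], [139, 140, 136], [149, 150, 143], [151, 152, 147], [153, 153, 148], [156, 158, 154], [152, 154, 151]]
```

```bash
cat >> h.py <<'E'
def mv(r,target,axis_deg,):
    """tool-frame shift (cm) and turn about tool z (deg) to reach TCP target with tool y at axis_deg, pointing down"""
    from scipy.spatial.transform import Rotation as R
    s=r.get_state(); A=R.from_quat(s["eef_rot"]); a=np.radians(axis_deg)
    y=np.array([np.cos(a),np.sin(a),0]); z=np.array([0,0,-1.]); G=R.from_matrix(np.c_[np.cross(y,z),y,z])
    print("shift cm",(A.inv().apply(np.array(target)-s["tool_pos"])*100).round(2),"turn deg",np.degrees((A.inv()*G).as_rotvec()).round(2))
E
python3 - <<'E'
from h import *
from plant import r
d=pickle.load(open("d0.pkl","rb"))
T,S=d["top"],d["scene"]
br=lambda h:(h[...,1]>110)&(h[...,0]<25)&(h[...,2]>125)
print("handle top",rect(T,br,(350,178,363,212),.106))
print("bracket ends",cast(T,[[259,122.5],[259,245]],.08).round(3),"roller sides",cast(T,[[246.5,184],[271,184]],.06).round(3))
for n,uv,z in[("jar",(192,126),.075),("tall",(112,175),.045),("low",(326,128),.024),("tape",(404,202),.025)]: print(n,cast(T,[uv],z).round(3))
mv(r,[.40,.40,.25],84.9)
c=np.radians(-5.07)
E
```

```text
handle top (array([ 531.4, -291.2]), 97.9, 31.0, -0.58, 2)
bracket ends [[ 0.753 -0.007  0.08 ]
 [ 0.381 -0.009  0.08 ]] roller sides [[ 0.565  0.03   0.06 ]
 [ 0.566 -0.045  0.06 ]]
jar [[0.742 0.199 0.075]]
tall [[0.592 0.452 0.045]]
low [[ 0.75  -0.221  0.024]]
tape [[ 0.515 -0.463  0.025]]
shift cm [-30.17 -14.61  -3.1 ] turn deg [-0.08 -0.   -7.66]
```

Run:
```python
from h import *
d=pickle.load(open("d0.pkl","rb"))
T,S=d["top"],d["scene"]
br=lambda h:(h[...,1]>110)&(h[...,0]<25)&(h[...,2]>150)
for b in[(350,181,363,207),(351,183,363,205)]: print("handle top",rect(T,br,b,.106))
print(cast(T,[[356,193.9]],.106).round(4))
```

```text
handle top (array([ 536.5, -295.1]), 54.4, 21.4, -3.69, 1)
handle top (array([ 536.5, -295.1]), 54.4, 21.4, -3.69, 1)
[[ 0.5343 -0.2945  0.106 ]]
```

Emit:
step_arm([
  [-5,-2.5,-0.5,0,0,-2,-1],
  [-5,-2.5,-0.5,0,0,-2,-1],
  [-5,-2.5,-0.5,0,0,-2,-1],
  [-5,-2.5,-0.5,0,0,-1.7,-1],
  [-5,-2.5,-0.5,0,0,0,-1],
  [-5,-2.5,-0.5,0,0,0,-1],
  [0,-5,0,0,0,0,-1],
  [0,-5,0,0,0,0,-1],
])

```text
clock: 1.15
tool_pos: [0.4048, 0.3171, 0.249]
eef_rot: [0.045, 0.999, -0.0, -0.0]
contact_force: [0.1, 0.9, 0.0]
opening: 1.006
finger_force: 0.0
```

```bash
python3 -c "
from h import *
from plant import r
mv(r,[.536,-.295,.20],84.93)"
```

```text
shift cm [-18.55 -59.79   4.92] turn deg [-0.02 -0.01 -0.07]
```

Emit:
step_arm([
  [-1.5,-5,0,0,0,0,-1],
  [-1.5,-5,0,0,0,0,-1],
  [-1.5,-5,0,0,0,0,-1],
  [-1.5,-5,0,0,0,0,-1],
  [-1.5,-5,0,0,0,0,-1],
  [-1.5,-5,0,0,0,0,-1],
  [-1.5,-5,0,0,0,0,-1],
  [-1.5,-5,0,0,0,0,-1],
])

```text
clock: 2.15
tool_pos: [0.4888, -0.0917, 0.2494]
eef_rot: [0.044, 0.999, 0.0, 0.0]
contact_force: [1.0, 0.7, 0.1]
opening: 0.998
finger_force: 0.0
```

Emit:
step_arm([
  [-1.6,-4,0,0,0,0,-1],
  [-1.6,-4,0,0,0,0,-1],
  [-1.6,-4,0,0,0,0,-1],
  [-1.6,-3.8,0,0,0,0,-1],
  [0,-2,2,0,0,0,-1],
  [0,-1.5,2.5,0,0,0,-1],
  [0,0,0,0,0,0,-1],
  [0,0,0,0,0,0,-1],
])

```text
clock: 3.15
tool_pos: [0.5355, -0.2863, 0.2044]
eef_rot: [0.043, 0.999, 0.001, -0.0]
contact_force: [-0.8, -0.0, -0.9]
opening: 1.002
finger_force: 0.0
```

```bash
python3 -c "
from h import *
from plant import r
mv(r,[.536,-.295,.20],84.93)
s=r.snapshot('wrist');pickle.dump(s,open('w1.pkl','wb'));cv2.imwrite('pics/w1.png',s['pixels'][:,:,::-1])"
```

```text
shift cm [-0.13 -0.87  0.44] turn deg [ 0.08 -0.02  0.1 ]
```

View pics/w1.png

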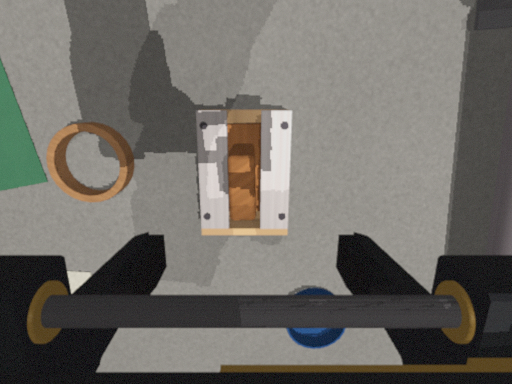

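The wrist view shows the holder at about (245,172), with the handle top near (240,180). The closed back is towards the bottom of the picture (+x). The tape is at (90,160) and the tin at (315,315). I'll cross-check the position from this closer view.

Run:
```python
from h import *
s=pickle.load(open("w1.pkl","rb"))
print("dock",rect(s,lambda h:(h[...,1]<40)&(h[...,2]>140),(190,105,298,235),.038))
print(s["pixels"][115:235:3,240].tolist())
print(s["pixels"][185,222:268:1].tolist())
cv2.imwrite("pics/w1c.png",cv2.resize(s["pixels"][100:240,190:300,::-1],None,fx=4,fy=4,interpolation=cv2.INTER_CUBIC))
```

```text
dock (array([ 537.4, -287.8]), 142.8, 111.2, -4.98, 3)
[[149, 121, 86], [153, 122, 90], [150, 120, 84], [105, 67, 40], [111, 70, 38], [115, 75, 45], [114, 72, 45], [114, 75, 45], [115, 76, 45], [115, 74, 44], [85, 56, 34], [87, 52, 33], [84, 53, 29], [86, 51, 26], [148, 99, 60], [171, 116, 71], [175, 118, 70], [172, 118, 71], [187, 129, 76], [158, 106, 63], [116, 73, 47], [118, 77, 50], [122, 80, 49], [123, 79, 48], [140, 91, 53], [173, 119, 69], [177, 119, 70], [169, 113, 67], [168, 115, 66], [171, 117, 70], [169, 113, 68], [154, 102, 58], [150, 101, 59], [156, 105, 67], [151, 101, 57], [116, 84, 57], [123, 97, 72], [121, 96, 65], [222, 191, 146], [228, 196, 150]]
[[130, 125, 123], [117, 111, 110], [118, 111, 109], [116, 110, 109], [117, 110, 111], [111, 106, 105], [94, 78, 66], [97, 62, 37], [104, 66, 41], [110, 71, 41], [111, 71, 41], [117, 76, 45], [116, 72, 39], [117, 75, 41], [118, 79, 46], [120, 77, 45], [119, 77, 45], [123, 78, 47], [124, 81, 49], [124, 82, 51], [122, 79, 43], [120, 78, 50], [118, 76, 46], [115, 74, 40], [113, 74, 43], [111, 72, 44], [112, 71, 43], [114, 69, 41], [115, 75, 43], [115, 75, 44], [110, 73, 42], [106, 68, 36], [92, 54, 31], [133, 87, 51], [147, 96, 54], [142, 92, 52], [112, 71, 40], [89, 65, 50], [160, 148, 141], [213, 205, 202], [225, 218, 214], [227, 221, 217], [227, 221, 219], [226, 219, 216], [225, 219, 214], [225, 216, 214]]
```

View pics/w1c.png

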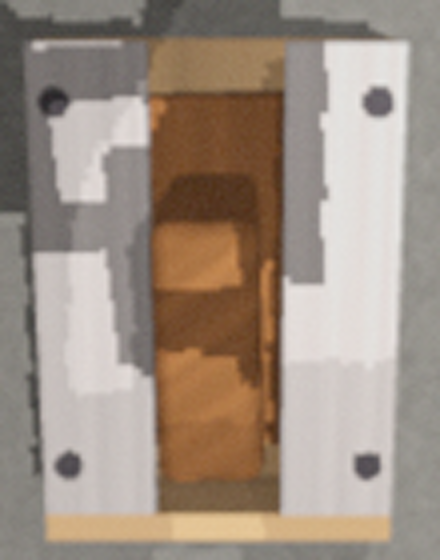

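Run:
```python
from h import *
from plant import r
s=pickle.load(open("w1.pkl","rb"))
px=np.array([[152,222],[242,222],[163,478],[262,478]])/4-.4+[190,100]
print(cast(s,px,.106).round(4), cast(s,px,.106).mean(0).round(4))
lips=np.array([[26,42],[410,42],[46,514],[390,514]])/4-.4+[190,100]
L=cast(s,lips,.038);print(L.round(4),L.mean(0).round(4))
mv(r,[.536,-.295,.075],84.93)
```

```text
[[ 0.5046 -0.3023  0.106 ]
 [ 0.5062 -0.2834  0.106 ]
 [ 0.5622 -0.306   0.106 ]
 [ 0.5641 -0.284   0.106 ]] [ 0.5343 -0.2939  0.106 ]
[[ 0.4669 -0.3352  0.038 ]
 [ 0.4754 -0.2378  0.038 ]
 [ 0.5961 -0.3472  0.038 ]
 [ 0.6046 -0.2498  0.038 ]] [ 0.5358 -0.2925  0.038 ]
shift cm [-0.06 -0.87 13.  ] turn deg [0.05 0.05 0.12]
```

All three views put the handle centre at about (0.535, -0.2945), so I'll descend and grip.

Emit:
step_arm([
  [0,-0.8,3,0,0,0,-1],
  [0,0,3,0,0,0,-1],
  [0,0,3,0,0,0,-1],
  [0,0,2.5,0,0,0,-1],
  [0,0,1.3,0,0,0,-1],
  [0,0,0,0,0,0,-1],
  [0,0,0,0,0,0,-1],
])

```text
clock: 4.08
tool_pos: [0.5357, -0.296, 0.0776]
eef_rot: [0.044, 0.999, -0.0, 0.001]
contact_force: [0.4, -0.4, -0.1]
opening: 1.004
finger_force: 0.0
```

```bash
python3 -c "
from h import *
from plant import r
mv(r,[.535,-.2945,.075],84.93)"
```

```text
shift cm [0.08 0.14 0.26] turn deg [-0.03  0.12  0.02]
```

Emit:
step_arm([
  [0,0.15,0.2,0,0,0,0],
  [0,0,0,0,0,0,1],
  [0,0,0,0,0,0,1],
  [0,0,0,0,0,0,1],
  [0,0,0,0,0,0,1],
  [0,0,0,0,0,0,1],
  [0,0,0,0,0,0,1],
  [0,0,0,0,0,0,1],
], force=35)

```text
clock: 5.08
tool_pos: [0.5349, -0.2944, 0.0743]
eef_rot: [0.044, 0.999, 0.0, 0.0]
contact_force: [0.2, -0.0, -1.1]
opening: 0.261
finger_force: 34.9
```

Gripped; the opening of about 23 mm matches the handle. I'll lift 2 mm and slide the block out.

Emit:
step_arm([
  [0,0,-0.2,0,0,0,1],
  [0.5,0,0,0,0,0,1],
  [1,0,0,0,0,0,1],
  [1,0,0,0,0,0,1],
  [1,0,0,0,0,0,1],
  [1,0,0,0,0,0,1],
  [1,0,0,0,0,0,1],
])

```text
clock: 5.95
tool_pos: [0.4793, -0.2896, 0.0765]
eef_rot: [0.044, 0.999, 0.0, 0.0]
contact_force: [0.2, -0.7, -4.3]
opening: 0.265
finger_force: 34.9
```

Emit:
step_arm([
  [1.2,0,0,0,0,0,1],
  [1.2,0,0,0,0,0,1],
  [1.2,0,0,0,0,0,1],
  [1.2,0,0,0,0,0,1],
  [1.2,0,0,0,0,0,1],
  [1.2,0,0,0,0,0,1],
  [0,0,0,0,0,0,1],
])

```text
clock: 6.82
tool_pos: [0.4068, -0.2832, 0.0763]
eef_rot: [0.045, 0.999, 0.0, -0.001]
contact_force: [0.5, -0.1, -2.8]
opening: 0.267
finger_force: 34.9
```

```bash
python3 -c "
from h import *
from plant import r
mv(r,[.412,-.284,.22],84.93)
s=r.snapshot('top');print(s['pixels'].shape)
cv2.imwrite('pics/t2.png',np.hstack([cv2.resize(s['pixels'][160:260,310:410,::-1],(400,400)),cv2.resize(r.snapshot('wrist')['pixels'][:,:,::-1],(400,400))]))"
```

```text
shift cm [ -0.5   -0.03 -14.37] turn deg [ 0.01 -0.1  -0.04]
(384, 512, 3)
```

View pics/t2.png

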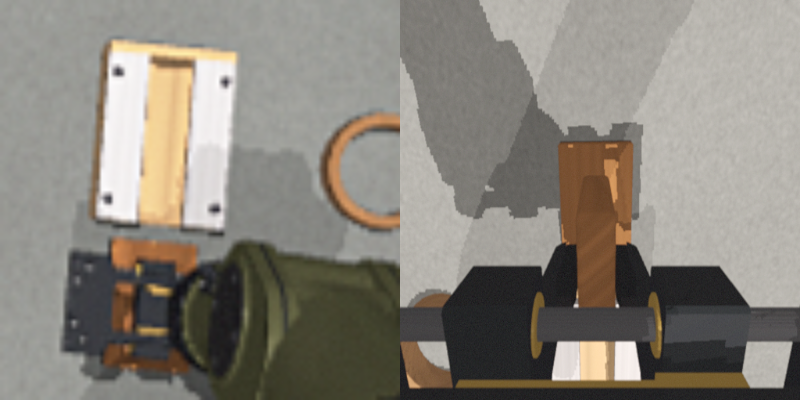

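The block is fully out: its base edge is at crop (155,240), clear of the holder front at y≈225. Next I'll lift it, then carry it over the roller.

Emit:
step_arm([
  [0,0,-1.5,0,0,0,1],
  [0,0,-2.5,0,0,0,1],
  [0,0,-3,0,0,0,1],
  [0,0,-3,0,0,0,1],
  [0,0,-3,0,0,0,1],
  [0,0,-2,0,0,0,1],
  [0,0,-1,0,0,0,1],
  [0,0,0,0,0,0,1],
])

```text
clock: 7.92
tool_pos: [0.4087, -0.2833, 0.2366]
eef_rot: [0.044, 0.999, -0.0, 0.0]
contact_force: [0.1, 0.7, -3.8]
opening: 0.268
finger_force: 34.9
```

```bash
python3 -c "
from h import *
from plant import r
mv(r,[.53,-.008,.23],84.93)
mv(r,[.565,.288,.23],78.7)"
```

```text
shift cm [-9.66 28.49  0.66] turn deg [-0.02  0.06  0.01]
shift cm [-10.53  58.28   0.65] turn deg [-0.01  0.06  6.24]
```

Emit:
step_arm([
  [-1,2,0,0,0,0,1],
  [-1.5,3,0,0,0,0,1],
  [-1.5,4,0,0,0,0,1],
  [-1.5,4,0,0,0,0,1],
  [-1.5,4,0,0,0,0,1],
  [-1.5,4,0,0,0,0,1],
  [-1,4,0,0,0,0,1],
  [-0.5,3,0,0,0,0,1],
])

```text
clock: 8.93
tool_pos: [0.5327, -0.0108, 0.2351]
eef_rot: [0.043, 0.999, 0.0, -0.001]
contact_force: [0.3, -0.8, -3.9]
opening: 0.267
finger_force: 34.9
```

Emit:
step_arm([
  [0,3,0,0,0,0,1],
  [0,4,0,0,0,0,1],
  [0,4,0,0,0,1,1],
  [0,4,0,0,0,2,1],
  [0,4,0,0,0,2,1],
  [0,4,0,0,0,1.2,1],
  [0,3,0,0,0,0,1],
  [0,1.5,0,0,0,0,1],
])

```text
clock: 9.93
tool_pos: [0.567, 0.2614, 0.2348]
eef_rot: [0.097, 0.995, -0.0, -0.001]
contact_force: [-0.1, -0.2, -3.4]
opening: 0.267
finger_force: 34.9
```

```bash
python3 -c "
from h import *
from plant import r
mv(r,[.565,.288,.15],78.7)"
```

```text
shift cm [0.69 2.58 8.48] turn deg [-0.03 -0.13  0.19]
```

Emit:
step_arm([
  [0.3,1.2,0.5,0,0,0.2,1],
  [0.3,1.2,1.5,0,0,0,1],
  [0,0.2,2,0,0,0,1],
  [0,0,2,0,0,0,1],
  [0,0,1.5,0,0,0,1],
  [0,0,0.8,0,0,0,1],
  [0,0,0,0,0,0,1],
  [0,0,0,0,0,0,1],
])

```text
clock: 10.92
tool_pos: [0.5677, 0.2863, 0.1541]
eef_rot: [0.1, 0.995, 0.0, 0.001]
contact_force: [-0.7, 0.4, -3.5]
opening: 0.265
finger_force: 34.9
```

```bash
python3 -c "
from h import *
from plant import r
mv(r,[.565,.288,.098],78.7)
d={n:r.snapshot(n) for n in('wrist','top','scene')};pickle.dump(d,open('d3.pkl','wb'))
f=lambda s,u0,v0,u1,v1:cv2.resize(s['pixels'][v0:v1,u0:u1,::-1],(400,400),interpolation=cv2.INTER_CUBIC)
cv2.imwrite('pics/h3.png',np.hstack([f(d['wrist'],180,40,380,240),f(d['scene'],300,140,380,220)]))"
```

```text
shift cm [0.3  0.11 5.61] turn deg [ 0.06  0.06 -0.17]
```

View pics/h3.png

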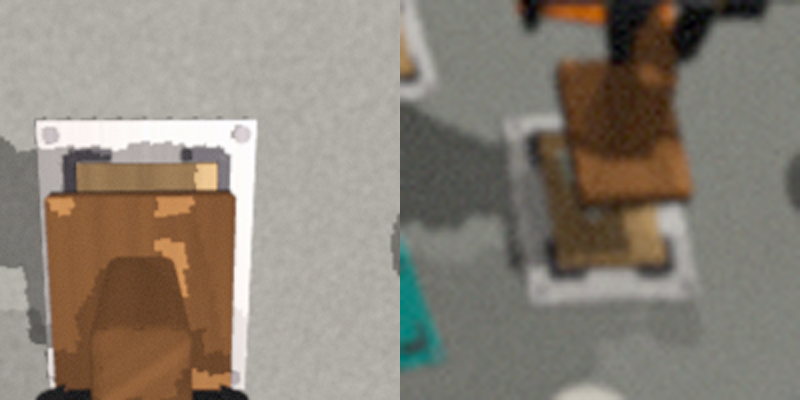

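The block is held level over the jig. In the wrist crop the block's front edge runs (46,195)-(236,195), and the tile's front edge (77,163)-(217,163). In the scene crop the block's top far edge runs about (180,190)-(288,180). I'll compute the offset from these points.

Run:
```python
from h import *
d=pickle.load(open("d3.pkl","rb")); W,S,T=d["wrist"],d["scene"],d["top"]
a=np.radians(-11.3); R=np.array([[np.cos(a),np.sin(a)],[-np.sin(a),np.cos(a)]]); c=np.array([.565,.288])
J=lambda s,p,z:((cast(s,p,z)[:,:2]-c)@R.T*1000).round(1).tolist()
w=lambda p:np.array(p)/2-.25+[180,40]; q=lambda p:(np.array(p)-[400,0])/5-.4+[300,140]
print("tile front",J(W,w([[77,163],[217,163]]),.018),"plate front",J(W,w([[37,120],[257,120]]),.006))
print("block base top front",J(W,w([[46,195],[236,195]]),.104))
print("S plate back",J(S,q([[532,300],[698,298]]),.006),"tile back",J(S,q([[553,268],[668,263]]),.018))
# S: top-face corners of base, at z .104, and far bottom edge
print("S base top",J(S,q([[558,64],[577,188],[690,178]]),.104))
wood=lambda h:(h[...,1]>100)&(h[...,0]<25)&(h[...,2]>60)
```

```text
tile front [[-51.9, -30.5], [-51.7, 34.9]] plate front [[-71.2, -50.1], [-70.8, 54.8]]
block base top front [[-46.9, -32.7], [-46.6, 31.6]]
S plate back [[68.5, -51.0], [71.7, 53.4]] tile back [[52.9, -37.5], [52.4, 35.2]]
S base top [[-41.5, -34.6], [49.7, -36.6], [45.6, 31.4]]
```

Emit:
step_arm([
  [0.35,0.2,0,0,0,0,1],
  [0,0,1,0,0,0,1],
  [0,0,1,0,0,0,1],
  [0,0,1,0,0,0,1],
  [0,0,0.8,0,0,0,1],
  [0,0,0.5,0,0,0,1],
  [0,0,0.3,0,0,0,1],
  [0,0,0,0,0,0,1],
])

```text
clock: 12.08
tool_pos: [0.5642, 0.2886, 0.1073]
eef_rot: [0.1, 0.995, 0.0, -0.0]
contact_force: [0.4, -0.5, -2.9]
opening: 0.267
finger_force: 34.9
```

```bash
python3 -c "
from h import *
from plant import r
mv(r,[.565,.288,.098],78.7)
d={n:r.snapshot(n) for n in('wrist','top','scene')};pickle.dump(d,open('d4.pkl','wb'))
f=lambda s,u0,v0,u1,v1:cv2.resize(s['pixels'][v0:v1,u0:u1,::-1],(400,400),interpolation=cv2.INTER_CUBIC)
cv2.imwrite('pics/h4.png',np.hstack([f(d['wrist'],180,40,380,240),f(d['scene'],300,140,380,220)]))"
```

```text
shift cm [-0.09 -0.05  0.93] turn deg [ 0.   -0.   -0.17]
```

View pics/h4.png

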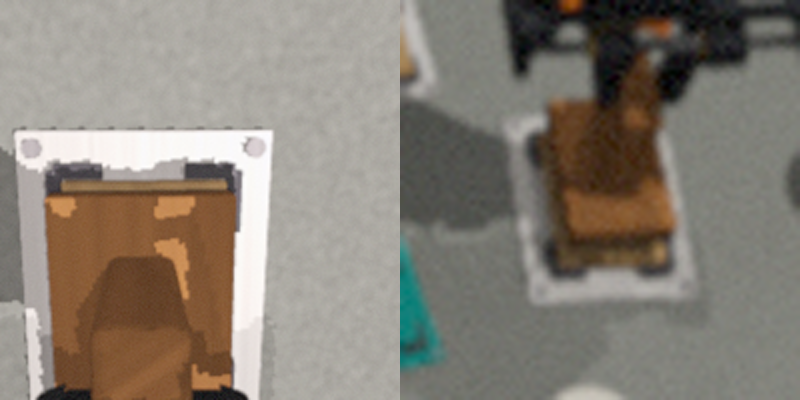

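The block sits squarely over the tile. In the wrist crop the tile's front edge runs (62,181)-(227,179), the plate's (14,130)-(272,130), and the block's top edge (45,195)-(236,195).

Run:
```python
from h import *
d=pickle.load(open("d4.pkl","rb")); W,S,T=d["wrist"],d["scene"],d["top"]
a=np.radians(-11.3); R=np.array([[np.cos(a),np.sin(a)],[-np.sin(a),np.cos(a)]]); c=np.array([.565,.288])
J=lambda s,p,z:((cast(s,p,z)[:,:2]-c)@R.T*1000).round(1).tolist()
w=lambda p:np.array(p)/2-.25+[180,40]; q=lambda p:(np.array(p)-[400,0])/5-.4+[300,140]
print("tile front",J(W,w([[62,181],[227,179]]),.018),"plate front",J(W,w([[14,130],[272,130]]),.006))
print("block base top front",J(W,w([[45,195],[236,195]]),.057))
print("S plate back",J(S,q([[532,300],[698,298]]),.006),"tile back",J(S,q([[553,268],[668,263]]),.018))
print("S base top",J(S,q([[547,103],[567,237],[676,228]]),.057))
```

```text
tile front [[-51.9, -30.4], [-52.5, 35.2]] plate front [[-71.3, -50.7], [-71.0, 54.4]]
block base top front [[-50.8, -31.5], [-50.6, 33.3]]
S plate back [[68.5, -51.0], [71.7, 53.4]] tile back [[52.9, -37.5], [52.4, 35.2]]
S base top [[-46.0, -33.3], [54.5, -35.4], [51.0, 32.2]]
```

Emit:
step_arm([
  [0.05,0.1,0.3,0,0,0,1],
  [0,0,0.3,0,0,0,1],
  [0,0,0.2,0,0,0,1],
  [0,0,0.1,0,0,0,1],
  [0,0,0,0,0,0,1],
  [0,0,0,0,0,0,1],
  [0,0,0,0,0,0,1],
  [0,0,0,0,0,0,1],
])

```text
clock: 13.22
tool_pos: [0.5639, 0.2897, 0.0985]
eef_rot: [0.1, 0.995, 0.0, 0.0]
contact_force: [-0.6, 0.1, -3.6]
opening: 0.271
finger_force: 34.9
```

```bash
python3 -c "
from h import *
from plant import r
mv(r,[.564,.289,.098],78.7)
d={n:r.snapshot(n) for n in('wrist','top','scene')};pickle.dump(d,open('d5.pkl','wb'))
f=lambda s,u0,v0,u1,v1:cv2.resize(s['pixels'][v0:v1,u0:u1,::-1],(400,400),interpolation=cv2.INTER_CUBIC)
cv2.imwrite('pics/h5.png',np.hstack([f(d['wrist'],180,90,280,190),f(d['scene'],300,140,380,220)]))"
```

```text
shift cm [-0.02 -0.07  0.05] turn deg [ 0.01  0.   -0.17]
```

View pics/h5.png

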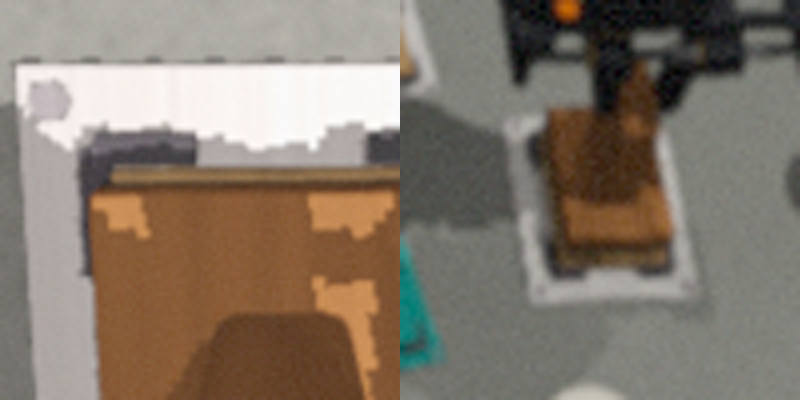

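The block hovers centred over the tile with a visible gap. Its front-left edge is at crop (90,190), with the tile's front edge just ahead at (110,170). The grip is steady and there is no contact, so I'm handing in.

```bash
python3 -c "
from plant import r
print(r.finish_job())"
```

```text
the job is handed in; nothing more can be done
None
```

The job is handed in, verdict not shown: the block is gripped and level, centred within about 2 mm and roughly 12 mm above the tile by my camera measurements. It was slid out of the holder and carried over the roller, with no contact seen along the way.

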